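# Squeeze-test damping feet and sort out the worn

### The job

Working from left to right along the sloping stand, press the rubber cap of each damping foot squarely about 6 mm into its cup with the fingertips, in its nest and without crushing it to the stop, and feel how hard it pushes back. Then stand every sound (stiff) foot upright in the blue tray and every worn (soft) foot upright in the middle of the petri dish, and let go; leave the white bottle, the large beaker and the loose white stopper where they are.

Things in the scene. Friction and masses are not known exactly. Their poses are not given: they have to be found in the camera images.
- foot_a: one of three damping feet that look alike: aluminium cup, 38 mm in diameter, 40 mm tall, with a dark 28 mm rubber cap standing 12 mm out of its top (52 mm overall), about 0.16 kg. Origin: centre of the underside; z along its axis to the cap. It starts in one of the stand's nests, square to the slope; any foot may be sound or worn. Grip the cup 15 to 40 mm above the underside.
- foot_b: one of three damping feet that look alike: aluminium cup, 38 mm in diameter, 40 mm tall, with a dark 28 mm rubber cap standing 12 mm out of its top (52 mm overall), about 0.16 kg. Origin: centre of the underside; z along its axis to the cap. It starts in one of the stand's nests, square to the slope; any foot may be sound or worn. Grip the cup 15 to 40 mm above the underside.
- foot_c: one of three damping feet that look alike: aluminium cup, 38 mm in diameter, 40 mm tall, with a dark 28 mm rubber cap standing 12 mm out of its top (52 mm overall), about 0.16 kg. Origin: centre of the underside; z along its axis to the cap. It starts in one of the stand's nests, square to the slope; any foot may be sound or worn. Grip the cup 15 to 40 mm above the underside.
- foot_a_cap (a joint): how far the rubber cap of foot_a is squeezed into its cup, m: 0 free, 0.006 the test depth, 0.011 its solid stop; it springs back by itself. A sound foot pushes back with about 2 N at first touch and 14 N at 6 mm (rate 2 N/mm); a worn one with about 0.5 N and 3.5 N (rate 0.5 N/mm).
- foot_b_cap (a joint): how far the rubber cap of foot_b is squeezed into its cup, m: 0 free, 0.006 the test depth, 0.011 its solid stop; it springs back by itself. A sound foot pushes back with about 2 N at first touch and 14 N at 6 mm (rate 2 N/mm); a worn one with about 0.5 N and 3.5 N (rate 0.5 N/mm).
- foot_c_cap (a joint): how far the rubber cap of foot_c is squeezed into its cup, m: 0 free, 0.006 the test depth, 0.011 its solid stop; it springs back by itself. A sound foot pushes back with about 2 N at first touch and 14 N at 6 mm (rate 2 N/mm); a worn one with about 0.5 N and 3.5 N (rate 0.5 N/mm).
- nest_left (a point): the left nest (seen from the robot; the stand's +y end): the point on the stand's sloping face where the centre of a foot's underside rests. Axes as the stand's (not tilted).
- nest_middle (a point): the middle nest (seen from the robot; 72 mm from either other): the point on the stand's sloping face where the centre of a foot's underside rests. Axes as the stand's (not tilted).
- nest_right (a point): the right nest (seen from the robot; the stand's -y end): the point on the stand's sloping face where the centre of a foot's underside rests. Axes as the stand's (not tilted).
- stand: fixed white test stand, 150 x 250 mm, front (-x of its frame) to the robot; origin at the centre of its underside, z up. Its face slopes up to the back at 35 degrees: feet lean forward, axis (-0.574, 0, 0.819) in its frame. Nest centres at (-0.020, +0.072 / 0 / -0.072, 0.055). Two steel pins 7 mm high below each foot stop it sliding; lift it out along its axis.
- shield_edge (a point): middle of the aluminium front edge of the clear splash shield, a plate 240 mm wide that runs from here 103 mm back, 213 to 223 mm above the bench, on two posts at the back of the stand. It hangs over the feet, so the tool has to come in tilted, along the feet's axes. Axes as the stand's.
- tray: blue tray for sound feet, 120 (x) x 170 (y) mm outside, walls 4 mm thick and 14 mm high, floor 3 mm thick; loose, 0.5 kg. Origin: centre of its underside. It has room for two feet side by side along y, 40 mm either side of the centre.
- dish: clear round petri dish for worn feet, 88 mm outside, 80 mm inside, rim 14 mm high, floor 2 mm thick; loose, 0.12 kg. Origin: centre of its underside. It has room for one foot, in the middle. Of tray and dish, one is left and one right of the square white water bath (205 mm tall, a key lying on top to 220 mm) that stands in the way.
- white_bottle: bystander: white plastic reagent bottle, 81 mm in diameter, 216 mm tall; origin at the centre of its underside
- large_beaker: bystander: glass beaker, 74 mm in diameter, 96 mm tall; origin at the centre of its underside
- loose_stopper: bystander: white stopper, 22 mm in diameter and tall; origin at the centre of its underside
There are look-alikes about, which are no part of the job. Of the things that look like the tray, the larger one is meant.

How it is judged:
By the outcome, as a careful person would: the job done as asked, in the order asked, and still so for the second after the job is handed in, with the robot touching nothing.
It also fails if it takes over 72 s, if anything falls off the work surface, if the arm or the gripper's body presses on something with over 40 N, if the wrist force passes 120 N, or if a joint passes its speed limit or range.

### The arm

A 6-joint arm with a two-finger parallel gripper is mounted at the origin on a cart in front of the work surface, level with it; the furniture and walls round the work are solid. World frame = base frame: x ahead of the robot, y to its left, z up, the work surface at z = 0. Lengths are in m, angles in rad, forces in N, time in s.
With the tool pointing down it reaches from about 0.3 to 0.775 m from the base axis. Payload 14.6 kg.
Tool frame: the origin (TCP) lies at the very end of the fingers, on their centre line; the grasp point (between the pads) lies 19 mm behind it; z points along the fingers, y is the line along which they close (so a half turn about z gives the same grasp; the last joint's range is limited). The gripper opens to 94 mm and grips with 3 to 60 N. Pads are 16 mm wide; open, the fingers measure 119 mm over their backs; the gripper's body (75 mm by 177 mm) begins 78 mm behind the grasp point.
Start: joints at [-1.301, 0.3, 1.521, -0, 1.321, -0.067], TCP at [0.182, -0.519, 0.205] pointing down, gripper open.
Joint ranges: [-3.03, 3.03], [-0.79, 2.21], [0.23, 2.52], [-1.04, 4.18], [0, 3.07], [-2.55, 2.55]. Speed limits (rad/s): [2.22, 2.22, 2.57, 3.14, 3.14, 3.14].

### API

Orientations are given as [roll, pitch, yaw] about the fixed x, y, z axes, in that order (R = Rz(yaw) Ry(pitch) Rx(roll)).
In Python, from station import ctrl gives the robot as it stands.
- The arm moves only by the tool carry_out, never from a script. Its argument "motion" is text: rows parted by semicolons, each of 7 numbers parted by spaces: the shift along the world's x, y, z in m, then the turn, a rotation vector about the world's x, y, z in degrees, then the closure in counts, from 0 (fully open) to 255 (shut). In form: dx dy dz wx wy wz hand; .... A call has 1 to 20 rows; each row shifts and turns the commanded pose from where the row before left it; what a row does not reach is not made up. A row lasts 1/12 s, in which the tool goes at most 41.7 mm and 7.16 degrees, less where a joint would pass 70% of its speed; a pose out of reach is approached as far as the arm can. A call is refused whole if a number of a shift passes 0.0417 or a number of a turn 7.16, either way. A call with a gripper value outside its range is refused whole. The fingers move at their own pace and stop on an object; "grip_force" is the grip in N (left out, the last holds). Time passes only in rows, so rows that do not move let the fingers close. It gives the time, the measured TCP pose, the force, the opening and the grip force at its end, in the units of the state.
- ctrl.get_obs(): the state, without advancing time (a new reading comes with each control period).
- ctrl.camera(name): name is "scene" or "top" or "wrist"; returns a dict with "pixels" (400x640x3 uint8, red, green, blue), "range_z" (400x640 float32, m along the optical axis (not along the pixel's ray), 0 where there is no reading), "K" (3x3 intrinsics, pixels), "dist" ([k1, k2, p1, p2, k3] as OpenCV has them; the pictures are not rectified), "position" and "attitude" of the camera in the world. Camera axes: x right, y up, looking along -z (the intrinsics and any distortion apply to the point x, -y, -z); pixel columns grow to the right and rows downward; lengths in m; the calibration is good to about 2 mm. A picture is of the moment at which its call begins.
- ctrl.hand_in(): hands the job in; it is judged then, once.
The state is a dict: "time_s": time; "qpos": joint angles; "joint_vel": joint speeds; "tau": joint torques, N m; "ee_pos": TCP position; "eef_rot": TCP orientation; "force": force on the tool from outside, world axes, zero at the start; "moment": the same for the moment, N m; "grip_width": finger opening in m; "grip_force": force on a finger pad.
Only numpy, scipy, OpenCV 4.12 (cv2) and the standard library are available. Lean on these libraries where they do the work, as an engineer would, in place of code of your own. Each camera call takes 0.05 s, during which the arm holds its last target. There are 200 camera calls.

## Working session

There is one attempt and no reset: what is moved stays moved. The work goes in short steps, Python scripts to look and compute and a tool call to move; the robot and the scene stay as the last step left them, time stands still between calls to the robot, and variables do not carry over. Pictures are saved under pics/ and viewed, at most 10 in all, crops included, and the job is handed in when it is done.

Besides the shell and the picture viewer there is one more tool, called after ">>>" as name(argument=value, ...), one argument or row to a line, values as JSON. carry_out: Moves the arm, as the interface text tells. Its arguments: {"type":"object","properties":{"motion":{"type":"string"},"grip_force":{"type":"number"}},"required":["motion"]}

```bash
ls; mkdir -p pics; cat > h.py <<'E'
import numpy as np, cv2
from station import ctrl
from scipy.spatial.transform import Rotation as R
def att(c):
    a=np.array(c["attitude"],float)
    return a if a.shape==(3,3) else (R.from_euler('xyz',a).as_matrix() if a.size==3 else None)
def cloud(c):
    h,w=c["range_z"].shape
    u,v=np.meshgrid(np.arange(w),np.arange(h))
    p=cv2.undistortPoints(np.stack([u,v],-1).reshape(-1,1,2).astype(np.float64),np.array(c["K"]),np.array(c["dist"])).reshape(h,w,2)
    z=c["range_z"]
    P=np.stack([p[...,0]*z,-p[...,1]*z,-z],-1)
    return P@att(c).T+np.array(c["position"])
E
python3 - <<'E'
from h import *
for n in ("scene","top"):
    c=ctrl.camera(n); print(n,c["position"],c["attitude"],c["K"],c["dist"])
    np.save(n+".npy",cloud(c)); np.save(n+"z.npy",c["range_z"])
    cv2.imwrite(f"pics/{n}1.png",cv2.resize(c["pixels"][:,:,::-1],(800,500)))
    cv2.imwrite(f"{n}_raw.png",c["pixels"][:,:,::-1])
print(ctrl.get_obs())
E
```

```text
pics
scene [-0.69635718  0.37867517  0.99070553] [ 0.97300139  0.01121264 -1.81940858] [[373.25567996   0.         314.33905794]
 [  0.         373.25567996 202.84930862]
 [  0.           0.           1.        ]] [-0.06400349  0.          0.          0.          0.        ]
top [0.20056844 0.22446934 1.75646209] [ 2.04604288e-01  1.32790502e-03 -1.97637326e+00] [[439.40767878   0.         319.80172945]
 [  0.         439.40767878 200.57269481]
 [  0.           0.           1.        ]] [-0.07798945  0.          0.          0.          0.        ]
{'time_s': 0.1, 'qpos': array([-1.30061374e+00,  3.00397482e-01,  1.52148079e+00, -2.96724854e-06,
        1.32070159e+00, -6.65966239e-02]), 'joint_vel': array([-0.00114807, -0.00244723, -0.00025325, -0.0015514 ,  0.00049234,
        0.00016005]), 'tau': array([ 4.76703008e-04, -5.32640076e+01, -3.53286874e+01,  7.09053339e-02,
        2.34634493e-02, -6.70836562e-05]), 'ee_pos': array([ 0.18168625, -0.51889098,  0.20496914]), 'eef_rot': array([-3.14060744e+00, -6.28285195e-05,  3.36779916e-01]), 'force': array([-0.71594378,  0.25295305, -0.47400104]), 'moment': array([0.00988867, 0.03342498, 0.00512656]), 'grip_force': 0.0, 'grip_width': 0.0937994596988658}
```

View pics/scene1.png

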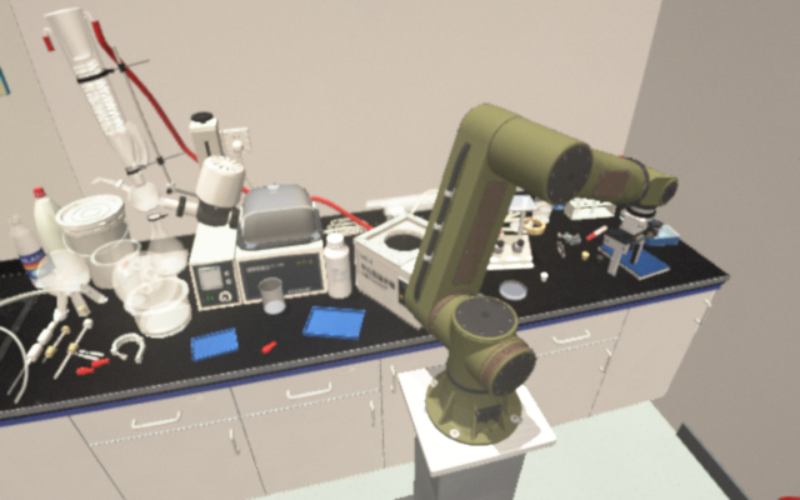

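View pics/top1.png

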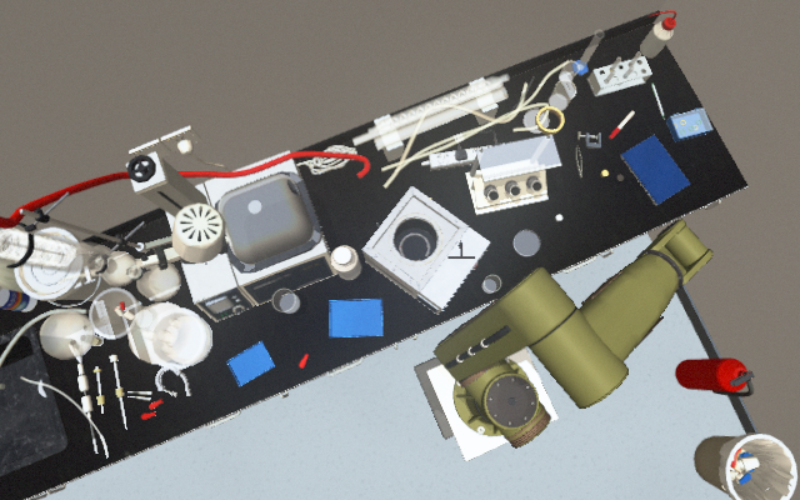

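The overhead picture shows the stand with three caps at about (490–540,187) and its clear shield behind. The dish is at (526,242), with a smaller round thing at (491,284). The white bath is at (427,245), the bottle at (345,262), the beaker at (286,300) and the stopper at (559,217). Tray candidates are the blue ones at (355,317) (larger) and (250,363) (smaller), plus a dark blue mat at (655,170). I'll measure them and confirm in crops.

```bash
python3 - <<'E'
from h import *
P=np.load("top.npy"); im=cv2.imread("top_raw.png")
hsv=cv2.cvtColor(im,cv2.COLOR_BGR2HSV)
m=((hsv[...,0]>95)&(hsv[...,0]<125)&(hsv[...,1]>120)&(hsv[...,2]>70)).astype(np.uint8)
n,l,s,c=cv2.connectedComponentsWithStats(m)
for i in range(1,n):
    if s[i,4]>150:
        q=P[l==i]; q=q[np.isfinite(q).all(1)]
        print(c[i],s[i,4],cv2.minAreaRect(q[:,:2].astype(np.float32)),np.percentile(q[:,2],[2,50,98]))
for n_,(u,v) in dict(dish=(421,194),small=(393,227),stop=(447,174),capL=(392,155),capM=(412,153),capR=(431,149),key=(369,205),bathc=(372,175),bottle=(276,203)).items():
    print(n_,P[v,u].round(4))
a=im[90:230,290:470]; b=im[180:320,170:350]
cv2.imwrite("pics/crop1.png",np.hstack([cv2.resize(a,None,fx=2.2*1,fy=2.2,interpolation=3),cv2.resize(b,None,fx=2.2,fy=2.2,interpolation=3)]))
z=np.load("topz.npy")
d=im[105:185,365:465]; cv2.imwrite("pics/crop2.png",cv2.resize(d,None,fx=7,fy=7,interpolation=3))
E
```

```text
[524.38590821 135.10213316] 1547 ((0.38531947135925293, -0.33828580379486084), (0.21298199892044067, 1.1653085947036743), 7.817311763763428) [0.00284154 0.01279665 0.02190866]
[284.37293233 254.08045113] 1330 ((0.34007173776626587, 0.2893432080745697), (0.2255857139825821, 0.2092609703540802), 67.79011535644531) [-0.00542451  0.00384227  0.01870549]
[200.33416149 290.57391304] 805 ((0.33774271607398987, 0.470094233751297), (0.5463427901268005, 0.13454732298851013), 74.65279388427734) [-0.005599    0.00346326  0.01576044]
dish [ 0.3974 -0.31    0.0009]
small [ 0.3192 -0.1452  0.0036]
stop [ 0.428  -0.439   0.0239]
capL [ 0.5735 -0.2433  0.1002]
capM [ 0.5494 -0.3192  0.1025]
capR [ 0.5365 -0.3997  0.0934]
key [ 0.4114 -0.0558  0.2115]
bathc [ 0.5506 -0.1585 -0.001 ]
bottle [0.549  0.2478 0.2153]
```

View pics/crop1.png

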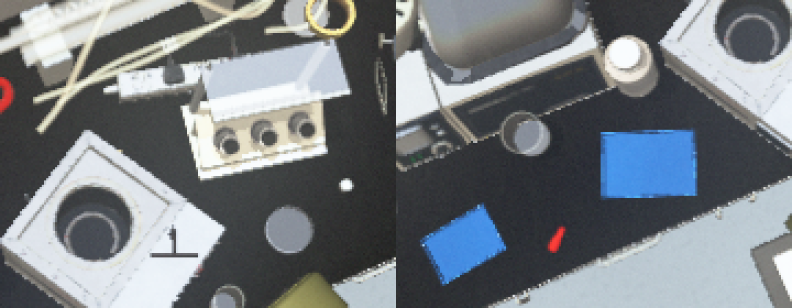

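View pics/crop2.png

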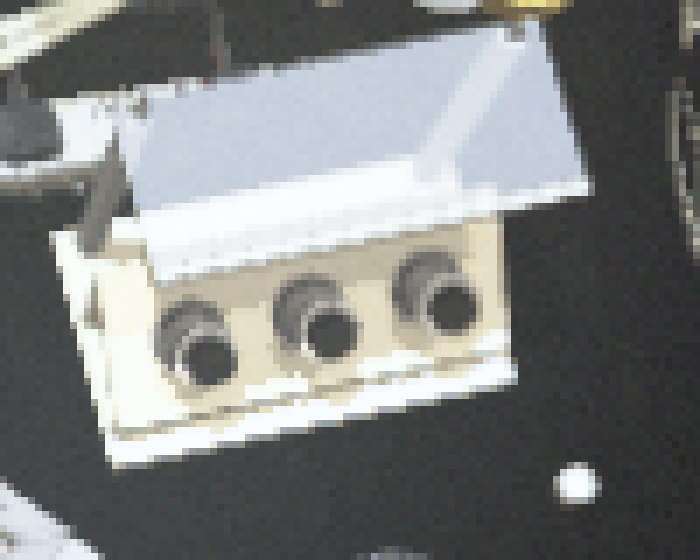

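The left crop shows the three feet under the shield, the dish disc at (290,229) and the stopper at (346,185). In the right crop the large blue tray is at (648,163) and the smaller blue look-alike at (464,244), so the larger is the one meant. In the second crop the cap faces are at about (210,360), (330,332) and (450,306). The measured dish will be checked against 88 mm.

```bash
cat >> h.py <<'E'
def ray(c,uv,z):
    uv=np.array(uv,np.float64).reshape(-1,1,2)
    p=cv2.undistortPoints(uv,np.array(c["K"]),np.array(c["dist"])).reshape(-1,2)
    d=np.c_[p[:,0],-p[:,1],-np.ones(len(p))]@att(c).T; o=np.array(c["position"])
    return o+d*((z-o[2])/d[:,2])[:,None]
E
python3 - <<'E'
from h import *
c=ctrl.camera("top"); im=c["pixels"][:,:,::-1].copy()
# tray
hsv=cv2.cvtColor(im,cv2.COLOR_BGR2HSV)
m=((hsv[...,0]>95)&(hsv[...,0]<125)&(hsv[...,1]>120)&(hsv[...,2]>70)).astype(np.uint8)
n,l,s,ce=cv2.connectedComponentsWithStats(m)
for i in range(1,n):
    if s[i,4]>600:
        cn=cv2.findContours((l==i).astype(np.uint8),0,1)[0][0].reshape(-1,2)
        for z in(0,0.014): print("blue",ce[i].round(),cv2.minAreaRect(ray(c,cn,z)[:,:2].astype(np.float32)))
caps=(np.array([[210,360],[330,332],[450,306]])+.5)/7-.5+[365,105]
q=ray(c,caps,.0976); print("caps",q.round(4)); d=q[0]-q[2]; print("yaw",np.degrees(np.arctan2(-d[0],d[1])),np.linalg.norm(d))
# dark blob centroids
g=im.max(2)
for u,v in caps:
    w=g[int(v)-6:int(v)+7,int(u)-6:int(u)+7]; k=(w<60).astype(np.uint8); n2,l2,s2,c2=cv2.connectedComponentsWithStats(k)
    j=l2[6,6]; print(c2[j]+[int(u)-6,int(v)-6],s2[j], ray(c,c2[j]+[int(u)-6,int(v)-6],.0976).round(4))
# stand front edge corners: crop2 (113,467),(517,383) bottom; shield front edge (155,283),(592,190)
e=(np.array([[113,467],[517,383]])+.5)/7-.5+[365,105]; e2=ray(c,e,0); print("front",e2.round(4),np.linalg.norm(e2[0]-e2[1]))
e=(np.array([[155,283],[592,190]])+.5)/7-.5+[365,105]; e2=ray(c,e,.215); print("shield",e2.round(4),np.linalg.norm(e2[0]-e2[1]),e2.mean(0))
# dish (421,194)
w=im[180:208,405:437]; k=(w.max(2)>75).astype(np.uint8); n2,l2,s2,c2=cv2.connectedComponentsWithStats(k); j=1+np.argmax(s2[1:,4])
cn=cv2.findContours((l2==j).astype(np.uint8),0,1)[0]; cn=max(cn,key=len).reshape(-1,2)+[405,180]
print("dish",s2[j],cv2.minEnclosingCircle(ray(c,cn,.007)[:,:2].astype(np.float32)),cv2.fitEllipse(ray(c,cn,.007)[:,:2].astype(np.float32)))
# bath: top corners & key in 800 image
print("bath top",ray(c,np.array([[413,187],[490,237],[440,311],[363,248]])*.8,.205)[:,:2].round(3), "key",ray(c,np.array([[448,257],[475,257],[461,240]])*.8,.22)[:,:2].round(3))
E
```

```text
blue [524. 135.] ((0.4544299244880676, -0.8390988111495972), (0.2138618528842926, 0.14924263954162598), 8.145073890686035)
blue [524. 135.] ((0.45240649580955505, -0.830621600151062), (0.2121572345495224, 0.14805305004119873), 8.145082473754883)
blue [284. 254.] ((0.39145758748054504, 0.29802945256233215), (0.1723669022321701, 0.122382253408432), 68.12699127197266)
blue [284. 254.] ((0.3899361193180084, 0.29744309186935425), (0.17099305987358093, 0.12140674144029617), 68.12700653076172)
blue [200. 291.] ((0.38990187644958496, 0.6602595448493958), (0.09651020914316177, 0.13308429718017578), 6.472388744354248)
blue [200. 291.] ((0.3883928060531616, 0.6567860245704651), (0.09574095904827118, 0.13202355802059174), 6.472373962402344)
caps [[ 0.5664 -0.2516  0.0976]
 [ 0.5546 -0.3215  0.0976]
 [ 0.5417 -0.3915  0.0976]]
yaw -10.019195493279597 0.14205383691230125
[394. 156.] [  0   0  13  13 169] [[ 0.5673 -0.2495  0.0976]]
[411. 152.] [  0   0  13  13 169] [[ 0.5557 -0.3189  0.0976]]
[428. 148.] [  0   0  13  13 169] [[ 0.5441 -0.3889  0.0976]]
front [[ 0.5506 -0.1982  0.    ]
 [ 0.5025 -0.4435  0.    ]] 0.2500104185158579
shield [[ 0.5903 -0.2094  0.215 ]
 [ 0.5459 -0.4474  0.215 ]] 0.24218179789728253 [ 0.56809737 -0.32839703  0.215     ]
dish [  5   3  23  23 392] ((0.3962009847164154, -0.30837294459342957), 0.04733434319496155) ((0.39698562026023865, -0.30806365609169006), (0.08810789883136749, 0.09092897921800613), 21.74384307861328)
bath top [[ 0.659 -0.013]
 [ 0.431 -0.158]
 [ 0.293  0.064]
 [ 0.546  0.194]] key [[ 0.423 -0.019]
 [ 0.393 -0.09 ]
 [ 0.454 -0.073]]
```

```bash
cat >> h.py <<'E'
YAW=np.radians(-10.6)
ex=np.array([np.cos(YAW),np.sin(YAW),0]); ey=np.array([-np.sin(YAW),np.cos(YAW),0]); ez=np.array([0,0,1.])
ax=-.5736*ex+.8192*ez   # feet axis
def tilt(phi=0):  # tool along -ax; phi (deg) rolls about the axis (left end up for +)
    z=-ax; y=-ey; x=np.cross(y,z)
    return R.from_rotvec(np.radians(phi)*ax)*R.from_matrix(np.c_[x,y,z])
def down(yaw): return R.from_euler('xyz',[np.pi,0,np.radians(yaw)])
def go(p,Rt,rows=None):
    o=ctrl.get_obs(); c=R.from_euler('xyz',o["eef_rot"])
    d=np.array(p)-o["ee_pos"]; w=np.degrees((Rt*c.inv()).as_rotvec())
    n=rows or int(max(np.ceil(abs(d).max()/.04),np.ceil(abs(w).max()/7)))
    print("shift",d.round(4),"turn",w.round(2),"rows",n,"per row",(d/n).round(4),(w/n).round(2))
E
python3 - <<'E'
from h import *
P=np.load("top.npy")
# bath top edge: points with .19<z<.23 in region
q=P[(P[...,2]>.19)&(P[...,2]<.235)&(P[...,0]>.25)&(P[...,0]<.7)&(P[...,1]>-.2)&(P[...,1]<.2)]
r=cv2.minAreaRect(q[:,:2].astype(np.float32)); print(r, cv2.boxPoints(r).round(3), len(q))
B=R.from_euler
for phi in(-20,-15,0,15,20):
    M=tilt(phi).as_matrix(); 
    for name,t in dict(L=np.array([.566,-.252,.0976])).items():
        for sx in(-1,1):
            for sy in(-1,1):
                off=M@np.array([sx*.0375,sy*.0885,0]); 
                s0=.097*.8192+t[2]+off[2]; # z at body start
                s=max(.097,(.205-t[2]-off[2])/.8192)
                print(phi,sx,sy,"s",round(s,3),(t+off+s*ax).round(3))
go([.521,-.243,.163],tilt(15)); print(tilt(15).as_euler('xyz'))
E
```

```text
((0.48246487975120544, 0.023554354906082153), (0.2883363366127014, 0.2455301135778427), 30.08395767211914) [[ 0.296  0.058]
 [ 0.419 -0.155]
 [ 0.669 -0.01 ]
 [ 0.546  0.202]] 3342
-20 -1 -1 s 0.135 [ 0.504 -0.143  0.205]
-20 -1 1 s 0.177 [ 0.401 -0.293  0.205]
-20 1 -1 s 0.097 [ 0.577 -0.183  0.215]
-20 1 1 s 0.128 [ 0.48  -0.334  0.205]
-15 -1 -1 s 0.14 [ 0.494 -0.142  0.205]
-15 -1 1 s 0.173 [ 0.407 -0.299  0.205]
-15 1 -1 s 0.097 [ 0.573 -0.176  0.211]
-15 1 1 s 0.122 [ 0.491 -0.335  0.205]
0 -1 -1 s 0.157 [ 0.463 -0.143  0.205]
0 -1 1 s 0.157 [ 0.431 -0.317  0.205]
0 1 -1 s 0.105 [ 0.553 -0.16   0.205]
0 1 1 s 0.105 [ 0.521 -0.334  0.205]
15 -1 -1 s 0.173 [ 0.435 -0.15   0.205]
15 -1 1 s 0.14 [ 0.459 -0.329  0.205]
15 1 -1 s 0.122 [ 0.526 -0.148  0.205]
15 1 1 s 0.097 [ 0.545 -0.325  0.211]
20 -1 -1 s 0.177 [ 0.426 -0.154  0.205]
20 -1 1 s 0.135 [ 0.468 -0.331  0.205]
20 1 -1 s 0.128 [ 0.516 -0.145  0.205]
20 1 1 s 0.097 [ 0.551 -0.321  0.215]
shift [ 0.3393  0.2759 -0.042 ] turn [ -1.98 -35.05 -14.45] rows 9 per row [ 0.0377  0.0307 -0.0047] [-0.22 -3.89 -1.61]
[ 2.96230544 -0.58718984  0.13114487]
```

```bash
python3 - <<'E'
from h import *
go([.510,-.241,.18],tilt(-15),10)
E
```

```text
shift [ 0.3283  0.2779 -0.025 ] turn [  7.32 -35.12 -43.48] rows 10 per row [ 0.0328  0.0278 -0.0025] [ 0.73 -3.51 -4.35]
```

>>> carry_out(
  motion="0.0235 0.0198 0 0.52 -2.51 -3.11 255;0.0235 0.0198 0 0.52 -2.51 -3.11 255;0.0235 0.0198 0 0.52 -2.51 -3.11 255;0.0235 0.0198 0 0.52 -2.51 -3.11 255;0.0235 0.0198 0 0.52 -2.51 -3.11 255;0.0235 0.0198 0 0.52 -2.51 -3.11 255;0.0235 0.0198 0 0.52 -2.51 -3.11 255;0.0235 0.0198 -0.003 0.52 -2.51 -3.11 255;0.0235 0.0198 -0.003 0.52 -2.51 -3.11 255;0.0235 0.0198 -0.003 0.52 -2.51 -3.11 255;0.0235 0.0198 -0.004 0.52 -2.51 -3.11 255;0.0235 0.0198 -0.004 0.52 -2.51 -3.11 255;0.0235 0.0198 -0.004 0.52 -2.51 -3.11 255;0.0235 0.0198 -0.004 0.52 -2.51 -3.11 255;0 0 0 0 0 0 255;0 0 0 0 0 0 255",
  grip_force=20,
)

```text
time_s: 1.48
ee_pos: [0.511, -0.2405, 0.1799]
eef_rot: [-2.964, -0.586, -0.499]
force: [-1.2, -0.6, 0.4]
grip_width: 0.0008
grip_force: 0.0
```

```bash
python3 - <<'E'
from h import *
go([.510,-.241,.18],tilt(-15))
o=ctrl.get_obs(); print(o["qpos"].round(2),o["force"].round(2),o["grip_width"])
c=ctrl.camera("wrist"); print(c["position"]); np.save("w.npy",cloud(c)); np.savez("wc.npz",**{k:np.array(v) for k,v in c.items()})
cv2.imwrite("pics/w1.png",cv2.resize(c["pixels"][:,:,::-1],(800,500)))
E
```

```text
shift [-0.001  -0.0005  0.0001] turn [ 0.03 -0.09 -0.08] rows 1 per row [-0.001  -0.0005  0.0001] [ 0.03 -0.09 -0.08]
[-0.62  0.09  1.96  0.46  0.58  1.07] [-1.22 -0.56  0.41] 0.0007593605993172598
[ 0.456569   -0.24878871  0.36272414]
```

View pics/w1.png

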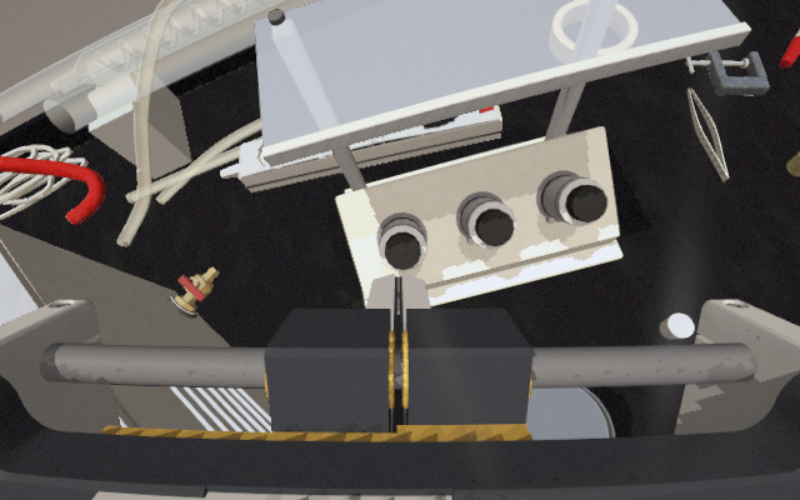

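The wrist picture shows the three cap faces at about (403,250), (495,228) and (586,201), with the shield's front edge running from (266,158) to (748,33). The fingertips are closed at (398,280), and the way in is clear.

```bash
python3 - <<'E'
from h import *
c=dict(np.load("wc.npz")); im=c["pixels"]; g=cv2.GaussianBlur(im.max(2),(3,3),0)
r=[]
for u,v in((403,250),(495,228),(586,201)):
    u,v=int(u*.8),int(v*.8); w=(g[v-22:v+23,u-22:u+23]<60).astype(np.uint8)
    n,l,s,ce=cv2.connectedComponentsWithStats(w); j=l[22,22]
    cn=max(cv2.findContours((l==j).astype(np.uint8),0,1)[0],key=len).reshape(-1,2)+[u-22,v-22]
    e=cv2.fitEllipse(cn.astype(np.float32)); 
    # transform contour onto cap-top plane (tilted): intersect
    p=ray(c,e[0],.0976)[0]; r.append(p); print(s[j],[np.round(t,1) for t in e],p.round(4))
    m=np.load("w.npy")[v-4:v+5,u-4:u+5].reshape(-1,3); print("depth",np.median(m,0).round(4))
d=r[0]-r[2]; print("yaw",np.degrees(np.arctan2(-d[0],d[1])),np.linalg.norm(d), np.linalg.norm(r[0]-r[1]))
e=ray(c,np.array([[266,160],[748,34]])*.8,.218); d=e[0]-e[1]; print("shield",e.round(4),np.degrees(np.arctan2(-d[0],d[1])),np.linalg.norm(d))
E
```

```text
[  9   9  26  27 560] [array([321.6, 199.7]), array([25.2, 26.7]), np.float64(175.9)] [ 0.562  -0.254   0.0976]
depth [ 0.5614 -0.2542  0.0981]
[  7   8  29  28 616] [array([394.8, 181.3]), array([26.4, 27.9]), np.float64(116.1)] [ 0.5485 -0.3229  0.0976]
depth [ 0.5474 -0.3235  0.0973]
[  7  11  31  28 681] [array([468.3, 162.2]), array([26.9, 30.3]), np.float64(80.1)] [ 0.5356 -0.3921  0.0976]
depth [ 0.537  -0.3922  0.0994]
yaw -10.834420310663075 0.14060021665964956 0.07022755149672158
shield [[ 0.5864 -0.2098  0.218 ]
 [ 0.5416 -0.4472  0.218 ]] -10.674668256317668 0.24153290961779234
```

>>> carry_out(
  motion="0.0074 -0.0018 -0.012 0 0 0 255;0.0074 -0.0018 -0.012 0 0 0 255;0.0074 -0.0018 -0.012 0 0 0 255;0.0074 -0.0018 -0.012 0 0 0 255;0.0074 -0.0018 -0.012 0 0 0 255;0.0074 -0.0018 -0.012 0 0 0 255;0 0 0 0 0 0 255;0 0 0 0 0 0 255",
)

```text
time_s: 2.2
ee_pos: [0.5546, -0.2536, 0.1083]
eef_rot: [-2.964, -0.586, -0.503]
force: [0.6, -0.0, -0.0]
grip_width: 0.0003
grip_force: 0.0
```

```bash
cat >> h.py <<'E'
CM=np.array([.549,-.3235,.0976]); CAP=dict(L=CM+.072*ey,M=CM,R=CM-.072*ey)
def st(k,F0=None):
    o=ctrl.get_obs(); e=o["ee_pos"]-CAP[k]; f=o["force"]
    print(k,"s",round(e@ax*1e3,2),"lat y",round(e@ey*1e3,2),"lat slope",round(e@np.cross(ey,ax)*1e3,2),"F.ax",round(f@ax,2),f.round(2),o["moment"].round(3),round(o["time_s"],2))
E
python3 - <<'E'
from h import *
st("L"); print(ax)
E
```

```text
L s 13.02 lat y -2.26 lat slope 0.1 F.ax -0.36 [ 0.64 -0.   -0.  ] [0.088 0.255 0.027] 2.2
[-0.56381172  0.10551449  0.8192    ]
```

>>> carry_out(
  motion="0.0014 0.0004 -0.002 0 0 0 255;0.0014 0 -0.002 0 0 0 255;0.0014 0 -0.002 0 0 0 255;0.0014 0 -0.002 0 0 0 255;0 0 0 0 0 0 255",
)

```text
time_s: 2.62
ee_pos: [0.5608, -0.2522, 0.1003]
eef_rot: [-2.964, -0.587, -0.502]
force: [0.9, 0.3, 0.7]
grip_width: 0.0007
grip_force: 0.0
```

>>> carry_out(
  motion="0.0006 -0.0001 -0.0008 0 0 0 255;0.0006 -0.0001 -0.0008 0 0 0 255;0 0 0 0 0 0 255",
)

```text
time_s: 2.87
ee_pos: [0.562, -0.2525, 0.0988]
eef_rot: [-2.964, -0.587, -0.502]
force: [-0.2, 0.3, 0.0]
grip_width: 0.0003
grip_force: 0.0
```

>>> carry_out(
  motion="0.0006 -0.0001 -0.0008 0 0 0 255;0 0 0 0 0 0 255",
)

```text
time_s: 3.03
ee_pos: [0.5626, -0.2526, 0.0981]
eef_rot: [-2.964, -0.588, -0.502]
force: [-2.5, 1.1, 1.7]
grip_width: 0.0003
grip_force: 1.2
```

>>> carry_out(
  motion="0.0006 -0.0001 -0.0008 0 0 0 255;0 0 0 0 0 0 255",
)

```text
time_s: 3.2
ee_pos: [0.5632, -0.2527, 0.0973]
eef_rot: [-2.964, -0.588, -0.502]
force: [-1.6, 1.6, 3.0]
grip_width: 0.0008
grip_force: 2.1
```

```bash
python3 - <<'E'
from h import *
st("L")
E
```

```text
L s -0.77 lat y 0.2 lat slope 0.64 F.ax 3.57 [-1.61  1.61  3.04] [ 0.2    0.289 -0.03 ] 3.2
```

>>> carry_out(
  motion="0.0006 -0.0001 -0.0008 0 0 0 255;0.0006 -0.0001 -0.0008 0 0 0 255;0 0 0 0 0 0 255",
)

```text
time_s: 3.45
ee_pos: [0.5644, -0.2529, 0.0957]
eef_rot: [-2.964, -0.588, -0.502]
force: [-5.8, 1.1, 6.0]
grip_width: 0.0003
grip_force: 4.1
```

>>> carry_out(
  motion="0.0006 -0.0001 -0.0008 0 0 0 255;0.0006 -0.0001 -0.0008 0 0 0 255;0 0 0 0 0 0 255;0 0 0 0 0 0 255",
)

```text
time_s: 3.78
ee_pos: [0.5655, -0.2531, 0.0943]
eef_rot: [-2.964, -0.588, -0.502]
force: [-9.3, 1.5, 8.0]
grip_width: 0.0004
grip_force: 5.9
```

```bash
python3 - <<'E'
from h import *
st("L")
E
```

```text
L s -4.62 lat y 0.21 lat slope 0.77 F.ax 11.95 [-9.26  1.49  8.02] [0.218 0.737 0.049] 3.78
```

Left foot is sound, at about 2 N/mm. I'll go one more mm to reach 6 mm, then retreat and shift to the middle foot.

>>> carry_out(
  motion="0.0006 -0.0001 -0.0008 0 0 0 255;0 0 0 0 0 0 255;0 0 0 0 0 0 255",
)

```text
time_s: 4.03
ee_pos: [0.5661, -0.2533, 0.0935]
eef_rot: [-2.964, -0.588, -0.502]
force: [-9.9, 1.7, 9.5]
grip_width: 0.0003
grip_force: 6.8
```

```bash
python3 - <<'E'
from h import *
st("L"); go(CAP["L"]+.02*ax,tilt(-15)); print((CAP["M"]-CAP["L"]).round(4),(CAP["M"]+.02*ax).round(4))
E
```

```text
L s -5.55 lat y 0.18 lat slope 0.81 F.ax 13.55 [-9.86  1.7   9.54] [0.166 0.774 0.096] 4.03
shift [-0.0151  0.0026  0.0205] turn [ 0.06 -0.01  0.09] rows 1 per row [-0.0151  0.0026  0.0205] [ 0.06 -0.01  0.09]
[-0.0132 -0.0708  0.    ] [ 0.5377 -0.3214  0.114 ]
```

>>> carry_out(
  motion="-0.005 0.0009 0.0069 0 0 0 255;-0.005 0.0009 0.0069 0 0 0 255;-0.005 0.0009 0.0069 0 0 0 255;-0.0033 -0.0177 0 0 0 0 255;-0.0033 -0.0177 0 0 0 0 255;-0.0033 -0.0177 0 0 0 0 255;-0.0033 -0.0177 0 0 0 0 255;0.0028 -0.0005 -0.0041 0 0 0 255;0.0028 -0.0005 -0.0041 0 0 0 255;0.0028 -0.0005 -0.0041 0 0 0 255;0.0014 -0.0002 -0.002 0 0 0 255;0 0 0 0 0 0 255;0 0 0 0 0 0 255",
)

```text
time_s: 5.12
ee_pos: [0.548, -0.3222, 0.0995]
eef_rot: [-2.963, -0.587, -0.501]
force: [-0.6, -0.2, 0.3]
grip_width: 0.0003
grip_force: 0.0
```

```bash
python3 - <<'E'
from h import *
st("M")
E
```

```text
M s 2.22 lat y 1.06 lat slope 0.07 F.ax 0.53 [-0.6  -0.22  0.27] [0.098 0.211 0.049] 5.12
```

>>> carry_out(
  motion="0.0006 -0.0005 -0.0008 0 0 0 255;0.0006 -0.0005 -0.0008 0 0 0 255;0 0 0 0 0 0 255",
)

```text
time_s: 5.37
ee_pos: [0.5491, -0.3239, 0.0982]
eef_rot: [-2.963, -0.588, -0.502]
force: [0.3, 1.0, 2.0]
grip_width: 0.0004
grip_force: 1.1
```

>>> carry_out(
  motion="0.0006 -0.0001 -0.0008 0 0 0 255;0.0006 -0.0001 -0.0008 0 0 0 255;0 0 0 0 0 0 255",
)

```text
time_s: 5.62
ee_pos: [0.5503, -0.3242, 0.0966]
eef_rot: [-2.963, -0.588, -0.502]
force: [-3.1, 2.3, 4.1]
grip_width: 0.0002
grip_force: 3.0
```

>>> carry_out(
  motion="0.0006 -0.0001 -0.0008 0 0 0 255;0 0 0 0 0 0 255;0 0 0 0 0 0 255",
)

```text
time_s: 5.87
ee_pos: [0.5508, -0.3243, 0.0959]
eef_rot: [-2.963, -0.588, -0.502]
force: [-4.3, 1.7, 5.6]
grip_width: 0.0011
grip_force: 3.9
```

```bash
python3 - <<'E'
from h import *
st("M")
E
```

```text
M s -2.47 lat y -0.46 lat slope 0.6 F.ax 7.2 [-4.26  1.72  5.64] [0.44  0.255 0.265] 5.87
```

The middle foot is sound too.

>>> carry_out(
  motion="0.0005 -0.0001 -0.0007 0 0 0 255;0.0005 -0.0001 -0.0007 0 0 0 255;0.0005 -0.0001 -0.0007 0 0 0 255;0.0005 -0.0001 -0.0007 0 0 0 255;0 0 0 0 0 0 255;0 0 0 0 0 0 255",
)

```text
time_s: 6.37
ee_pos: [0.5527, -0.3247, 0.0934]
eef_rot: [-2.963, -0.588, -0.502]
force: [-9.5, 4.7, 10.6]
grip_width: 0.0005
grip_force: 7.0
```

```bash
python3 - <<'E'
from h import *
st("M")
E
```

```text
M s -5.69 lat y -0.5 lat slope 0.73 F.ax 14.56 [-9.48  4.75 10.64] [0.584 0.492 0.292] 6.37
```

>>> carry_out(
  motion="-0.005 0.0009 0.0069 0 0 0 255;-0.005 0.0009 0.0069 0 0 0 255;-0.005 0.0009 0.0069 0 0 0 255;-0.0033 -0.0176 0 0 0 0 255;-0.0033 -0.0176 0 0 0 0 255;-0.0033 -0.0176 0 0 0 0 255;-0.0033 -0.0176 0 0 0 0 255;0.0028 -0.0005 -0.0041 0 0 0 255;0.0028 -0.0005 -0.0041 0 0 0 255;0.0028 -0.0005 -0.0041 0 0 0 255;0.0014 -0.0002 -0.002 0 0 0 255;0 0 0 0 0 0 255;0 0 0 0 0 0 255",
)

```text
time_s: 7.45
ee_pos: [0.5346, -0.3934, 0.0991]
eef_rot: [-2.963, -0.587, -0.501]
force: [0.7, 0.4, -0.6]
grip_width: 0.0008
grip_force: 0.0
```

```bash
python3 - <<'E'
from h import *
st("R")
E
```

```text
R s 1.94 lat y 0.66 lat slope -0.22 F.ax -0.87 [ 0.72  0.43 -0.62] [0.142 0.249 0.051] 7.45
```

>>> carry_out(
  motion="0.0006 -0.0003 -0.0008 0 0 0 255;0.0006 -0.0003 -0.0008 0 0 0 255;0.0006 -0.0001 -0.0008 0 0 0 255;0 0 0 0 0 0 255;0 0 0 0 0 0 255",
)

```text
time_s: 7.87
ee_pos: [0.5362, -0.3948, 0.097]
eef_rot: [-2.964, -0.588, -0.502]
force: [-0.5, 0.2, 0.8]
grip_width: 0.0004
grip_force: 0.5
```

>>> carry_out(
  motion="0.0006 -0.0001 -0.0008 0 0 0 255;0.0006 -0.0001 -0.0008 0 0 0 255;0 0 0 0 0 0 255;0 0 0 0 0 0 255",
)

```text
time_s: 8.2
ee_pos: [0.5374, -0.395, 0.0953]
eef_rot: [-2.964, -0.588, -0.502]
force: [-1.1, 0.7, 2.2]
grip_width: 0.0004
grip_force: 1.0
```

```bash
python3 - <<'E'
from h import *
st("R")
E
```

```text
R s -2.9 lat y -0.45 lat slope 0.08 F.ax 2.5 [-1.13  0.74  2.18] [0.224 0.109 0.136] 8.2
```

The right foot is soft, so it is worn. I'll finish its test depth.

>>> carry_out(
  motion="0.0006 -0.0001 -0.0008 0 0 0 255;0.0006 -0.0001 -0.0008 0 0 0 255;0.0006 -0.0001 -0.0008 0 0 0 255;0 0 0 0 0 0 255;0 0 0 0 0 0 255",
)

```text
time_s: 8.62
ee_pos: [0.5392, -0.3953, 0.0929]
eef_rot: [-2.964, -0.587, -0.502]
force: [-2.1, 1.1, 2.2]
grip_width: 0.0002
grip_force: 1.8
```

```bash
python3 - <<'E'
from h import *
st("R")
E
```

```text
R s -5.92 lat y -0.38 lat slope 0.19 F.ax 3.09 [-2.06  1.14  2.21] [0.307 0.191 0.123] 8.62
```

>>> carry_out(
  motion="-0.005 0.0009 0.0069 0 0 0 255;-0.005 0.0009 0.0069 0 0 0 255;-0.005 0.0009 0.0069 0 0 0 255;0 0 0 -2.82 0.53 4.1 92;0 0 0 -2.82 0.53 4.1 92;0 0 0 -2.82 0.53 4.1 92;0 0 0 0 0 0 92;0 0 0 0 0 0 92;0 0 0 0 0 0 92;0 0 0 0 0 0 92",
)

```text
time_s: 9.45
ee_pos: [0.5241, -0.3926, 0.1137]
eef_rot: [-3.142, -0.611, -0.188]
force: [0.5, 0.6, -0.0]
grip_width: 0.0433
grip_force: 0.0
```

```bash
python3 - <<'E'
from h import *
st("R"); print(ctrl.get_obs()["grip_width"]); go(CAP["R"]-.035*ax,tilt(0),8)
E
```

```text
R s 19.99 lat y -0.53 lat slope -0.42 F.ax -0.2 [ 0.46  0.6  -0.  ] [ 0.012  0.253 -0.018] 9.45
0.04327985957312205
shift [ 0.0314 -0.0053 -0.0448] turn [0.   0.02 0.19] rows 8 per row [ 0.0039 -0.0007 -0.0056] [0.   0.   0.02]
```

>>> carry_out(
  motion="0 0 0 0 0 0 92;0 0 0 0 0 0 92;0 0 0 0 0 0 92;0.004 -0.0007 -0.0056 0 0 0 92;0.004 -0.0007 -0.0056 0 0 0 92",
)

```text
time_s: 9.87
ee_pos: [0.5325, -0.3942, 0.1022]
eef_rot: [3.14, -0.612, -0.186]
force: [0.6, -0.4, 0.1]
grip_width: 0.0597
grip_force: 0.0
```

>>> carry_out(
  motion="0.0039 -0.0007 -0.0056 0 0 0 92;0.0039 -0.0007 -0.0056 0 0 0 92;0.0039 -0.0007 -0.0056 0 0 0 92;0.0039 -0.0007 -0.0056 0 0 0 92;0.0039 -0.0007 -0.0056 0 0 0 92;0.0039 -0.0007 -0.0056 0 0 0 92;0 0 0 0 0 0 92;0 0 0 0 0 0 92",
)

```text
time_s: 10.53
ee_pos: [0.5556, -0.3981, 0.0683]
eef_rot: [3.141, -0.611, -0.186]
force: [0.3, 0.7, -0.5]
grip_width: 0.0601
grip_force: 0.0
```

```bash
python3 - <<'E'
from h import *
st("R"); print(ctrl.get_obs()["grip_width"])
E
```

```text
R s -35.6 lat y -0.07 lat slope -0.28 F.ax -0.5 [ 0.33  0.74 -0.48] [ 0.121  0.242 -0.039] 10.53
0.06006877137818024
```

>>> carry_out(
  motion="0 0 0 0 0 0 255;0 0 0 0 0 0 255;0 0 0 0 0 0 255;0 0 0 0 0 0 255;0 0 0 0 0 0 255;0 0 0 0 0 0 255;0 0 0 0 0 0 255",
  grip_force=25,
)

```text
time_s: 11.12
ee_pos: [0.5557, -0.398, 0.0692]
eef_rot: [3.14, -0.612, -0.185]
force: [-2.7, 4.9, 4.8]
grip_width: 0.0373
grip_force: 25.0
```

>>> carry_out(
  motion="-0.0028 0.0005 0.0041 0 0 0 255;-0.0028 0.0005 0.0041 0 0 0 255;-0.0056 0.0011 0.0082 0 0 0 255;-0.0056 0.0011 0.0082 0 0 0 255;-0.0113 0.0021 0.0164 0 0 0 255;-0.0113 0.0021 0.0164 0 0 0 255;-0.0113 0.0021 0.0164 0 0 0 255;0 0 0 0 0 0 255;0 0 0 0 0 0 255",
)

```text
time_s: 11.87
ee_pos: [0.5046, -0.3892, 0.1438]
eef_rot: [3.138, -0.613, -0.186]
force: [0.6, -0.0, -2.5]
grip_width: 0.0374
grip_force: 25.0
```

```bash
python3 - <<'E'
from h import *
st("R"); o=ctrl.get_obs(); print(o["grip_width"],o["grip_force"],o["qpos"].round(2)); go([.397,-.308,.12],down(-10.6),9)
c=ctrl.camera("wrist"); np.savez("wc2.npz",**{k:np.array(v) for k,v in c.items()})
cv2.imwrite("pics/w2.png",cv2.resize(c["pixels"][:,:,::-1],(640,400)))
E
```

```text
R s 55.96 lat y -0.78 lat slope 0.61 F.ax -2.41 [ 0.6  -0.04 -2.52] [ 0.093  0.433 -0.004] 11.87
0.03740506931517808 24.999081194400787 [-0.87  0.32  1.77  0.64  0.65  0.45]
shift [-0.1076  0.0812 -0.0238] turn [ 6.64 34.47  0.09] rows 9 per row [-0.012   0.009  -0.0026] [0.74 3.83 0.01]
```

View pics/w2.png

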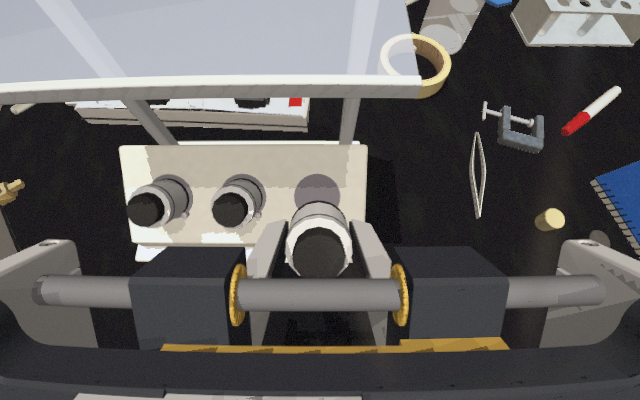

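The picture shows the foot square between the fingers at (320,245), with the two others still nested at (145,207) and (232,207).

>>> carry_out(
  motion="-0.009 0.0068 0 0.55 2.87 0 255;-0.009 0.0068 0 0.55 2.87 0 255;-0.009 0.0068 -0.001 0.55 2.87 0 255;-0.009 0.0068 -0.002 0.55 2.87 0 255;-0.009 0.0068 -0.002 0.55 2.87 0 255;-0.009 0.0068 -0.002 0.55 2.87 0 255;-0.009 0.0068 -0.002 0.55 2.87 0 255;-0.009 0.0068 -0.003 0.55 2.87 0 255;-0.009 0.0068 -0.003 0.55 2.87 0 255;-0.009 0.0068 -0.003 0.55 2.87 0 255;-0.009 0.0068 -0.003 0.55 2.87 0 255;-0.009 0.0068 -0.003 0.55 2.87 0 255;0 0 0 0 0 0 255;0 0 0 0 0 0 255",
)

```text
time_s: 13.08
ee_pos: [0.3974, -0.3068, 0.1177]
eef_rot: [-3.14, 0.0, -0.185]
force: [-0.6, 0.6, -2.4]
grip_width: 0.0373
grip_force: 25.0
```

```bash
python3 - <<'E'
from h import *
go([.397,-.308,.022],down(-10.6),8)
c=ctrl.camera("wrist"); np.savez("wc3.npz",**{k:np.array(v) for k,v in c.items()})
cv2.imwrite("pics/w3.png",cv2.resize(c["pixels"][:,:,::-1],(640,400)))
c=ctrl.camera("top"); np.savez("tc3.npz",**{k:np.array(v) for k,v in c.items()})
E
```

```text
shift [-0.0004 -0.0012 -0.0957] turn [-0.1  -0.01  0.02] rows 8 per row [-0.     -0.0001 -0.012 ] [-0.01 -0.    0.  ]
```

View pics/w3.png

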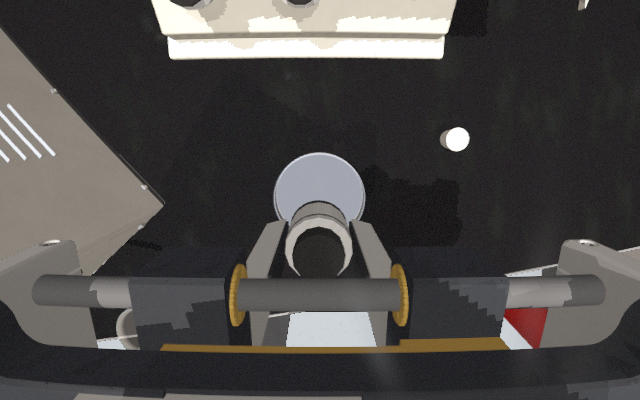

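The picture shows the dish from (274,195) to (365,195) with its far rim at (320,153), and the foot at (319,245) above its near half.

```bash
python3 - <<'E'
from h import *
c=dict(np.load("wc3.npz"))
for z in(.014,.002): print(z,ray(c,[[320,153],[274,195],[365,195],[288,165],[352,165]],z).round(4))
q=ray(c,[[320,153],[274,195],[365,195],[288,165],[352,165]],.012)[:,:2]
from scipy.optimize import least_squares
print(least_squares(lambda p:np.hypot(*(q-p[:2]).T)-.044,[.397,-.308]).x, least_squares(lambda p:np.hypot(*(q-p[:2]).T)-p[2],[.397,-.308,.044]).x)
E
```

```text
0.014 [[ 0.4361 -0.3168  0.014 ]
 [ 0.405  -0.2662  0.014 ]
 [ 0.3889 -0.3517  0.014 ]
 [ 0.4307 -0.2853  0.014 ]
 [ 0.4196 -0.3441  0.014 ]]
0.002 [[ 0.435  -0.3166  0.002 ]
 [ 0.4026 -0.2639  0.002 ]
 [ 0.3858 -0.3531  0.002 ]
 [ 0.4294 -0.2838  0.002 ]
 [ 0.4178 -0.3451  0.002 ]]
[ 0.39307856 -0.30836822] [ 0.39301127 -0.30835536  0.04405457]
```

>>> carry_out(
  motion="-0.001 -0.0005 -0.012 0 0 0 255;-0.001 -0.0005 -0.016 0 0 0 255;-0.001 0 -0.02 0 0 0 255;0 0 -0.018 0 0 0 255;0 0 -0.014 0 0 0 255;0 0 -0.01 0 0 0 255;0 0 -0.004 0 0 0 255;0 0 0 0 0 0 255;0 0 0 0 0 0 255",
)

```text
time_s: 13.93
ee_pos: [0.3942, -0.3084, 0.0251]
eef_rot: [-3.141, 0.0, -0.187]
force: [-0.2, 0.4, -1.1]
grip_width: 0.0375
grip_force: 25.0
```

>>> carry_out(
  motion="0 0 -0.001 0 0 0 255;0 0 -0.001 0 0 0 255;0 0 0 0 0 0 255",
)

```text
time_s: 14.18
ee_pos: [0.394, -0.3082, 0.0229]
eef_rot: [-3.141, 0.0, -0.186]
force: [-0.3, 0.2, -2.1]
grip_width: 0.0378
grip_force: 25.0
```

>>> carry_out(
  motion="0 0 -0.001 0 0 0 255;0 0 0 0 0 0 255;0 0 0 0 0 0 255",
)

```text
time_s: 14.43
ee_pos: [0.3939, -0.3081, 0.0216]
eef_rot: [-3.141, 0.001, -0.186]
force: [0.1, -0.1, -1.7]
grip_width: 0.0376
grip_force: 25.0
```

>>> carry_out(
  motion="0 0 -0.001 0 0 0 255;0 0 0 0 0 0 255",
)

```text
time_s: 14.6
ee_pos: [0.3938, -0.308, 0.0204]
eef_rot: [-3.141, 0.001, -0.186]
force: [1.0, -1.0, -1.7]
grip_width: 0.0373
grip_force: 25.0
```

>>> carry_out(
  motion="0 0 -0.001 0 0 0 255;0 0 0 0 0 0 255",
)

```text
time_s: 14.77
ee_pos: [0.3938, -0.308, 0.0194]
eef_rot: [-3.141, 0.001, -0.186]
force: [0.1, -0.1, -2.0]
grip_width: 0.0375
grip_force: 25.0
```

>>> carry_out(
  motion="0 0 -0.0005 0 0 0 255;0 0 0 0 0 0 255",
)

```text
time_s: 14.93
ee_pos: [0.3938, -0.3081, 0.019]
eef_rot: [-3.141, 0.001, -0.186]
force: [0.2, 0.2, -1.3]
grip_width: 0.0373
grip_force: 25.0
```

>>> carry_out(
  motion="0 0 -0.0005 0 0 0 255;0 0 -0.0005 0 0 0 255;0 0 0 0 0 0 255",
)

```text
time_s: 15.18
ee_pos: [0.394, -0.3081, 0.0187]
eef_rot: [-3.141, 0.001, -0.186]
force: [-2.2, 2.8, 9.1]
grip_width: 0.0375
grip_force: 25.0
```

>>> carry_out(
  motion="0 0 -0.0005 0 0 0 255;0 0 0 0 0 0 255;0 0 0 0 0 0 255",
)

```text
time_s: 15.43
ee_pos: [0.394, -0.3081, 0.0186]
eef_rot: [-3.141, 0.001, -0.186]
force: [-5.6, 4.2, 16.2]
grip_width: 0.0377
grip_force: 25.0
```

>>> carry_out(
  motion="0 0 0.0008 0 0 0 92;0 0 0 0 0 0 92;0 0 0 0 0 0 92;0 0 0 0 0 0 92;0 0 0 0 0 0 92;0 0 0 0 0 0 92;0 0 0.01 0 0 0 92;0 0 0.02 0 0 0 92;0 0 0.03 0 0 0 92;0 0 0.03 0 0 0 92;0 0 0 0 0 0 92",
)

```text
time_s: 16.35
ee_pos: [0.3957, -0.3097, 0.1143]
eef_rot: [3.138, -0.006, -0.186]
force: [0.6, -0.7, 0.9]
grip_width: 0.0602
grip_force: 0.0
```

```bash
python3 - <<'E'
from h import *
go(CAP["M"]+.04*ax,tilt(0),12); print((CAP["M"]+.04*ax).round(4))
c=ctrl.camera("wrist"); np.savez("wc4.npz",**{k:np.array(v) for k,v in c.items()})
P=cloud(c); q=P[(np.hypot(P[...,0]-.394,P[...,1]+.308)<.03)&(P[...,2]>.045)&(P[...,2]<.058)]; print(len(q),np.median(q,0),q.std(0))
E
```

```text
shift [ 0.1308 -0.0096  0.0161] turn [ -6.2  -34.09   0.13] rows 12 per row [ 0.0109 -0.0008  0.0013] [-0.52 -2.84  0.01]
[ 0.5264 -0.3193  0.1304]
883 [ 0.39261703 -0.3092415   0.05350613] [0.00709494 0.00686283 0.00145879]
```

The worn foot stands upright in the dish, with its cap top at z≈0.0535. Next is the middle foot.

>>> carry_out(
  motion="0.0109 -0.0008 0.003 -0.52 -2.84 0 92;0.0109 -0.0008 0.003 -0.52 -2.84 0 92;0.0109 -0.0008 0.003 -0.52 -2.84 0 92;0.0109 -0.0008 0.002 -0.52 -2.84 0 92;0.0109 -0.0008 0.001 -0.52 -2.84 0 92;0.0109 -0.0008 0.001 -0.52 -2.84 0 92;0.0109 -0.0008 0.001 -0.52 -2.84 0 92;0.0109 -0.0008 0.001 -0.52 -2.84 0 92;0.0109 -0.0008 0.001 -0.52 -2.84 0 92;0.0109 -0.0008 0 -0.52 -2.84 0 92;0.0109 -0.0008 0 -0.52 -2.84 0 92;0.0109 -0.0008 0 -0.52 -2.84 0 92;0 0 0 0 0 0 92;0 0 0 0 0 0 92",
)

```text
time_s: 17.57
ee_pos: [0.5241, -0.3173, 0.1235]
eef_rot: [-3.136, -0.601, -0.188]
force: [-0.4, -0.8, 0.9]
grip_width: 0.0601
grip_force: 0.0
```

```bash
python3 - <<'E'
from h import *
st("M");go(CAP["M"]-.035*ax,tilt(0),11)
E
```

```text
M s 35.93 lat y 1.47 lat slope -6.14 F.ax 0.91 [-0.44 -0.81  0.91] [0.079 0.251 0.023] 17.57
shift [ 0.0447 -0.0099 -0.0546] turn [-0.35 -0.5  -0.01] rows 11 per row [ 0.0041 -0.0009 -0.005 ] [-0.03 -0.05 -0.  ]
```

>>> carry_out(
  motion="0.0024 -0.0012 0.0018 -0.17 -0.25 0 92;0.0024 -0.0012 0.0018 -0.17 -0.25 0 92;0.00364 -0.0007 -0.0053 0 0 0 92;0.00364 -0.0007 -0.0053 0 0 0 92;0.00364 -0.0007 -0.0053 0 0 0 92;0.00364 -0.0007 -0.0053 0 0 0 92;0 0 0 0 0 0 92",
)

```text
time_s: 18.15
ee_pos: [0.5442, -0.3225, 0.105]
eef_rot: [-3.141, -0.612, -0.185]
force: [0.6, 0.4, -0.1]
grip_width: 0.0598
grip_force: 0.0
```

```bash
python3 - <<'E'
from h import *
st("M");go(CAP["M"]-.035*ax,tilt(0),8)
E
```

```text
M s 8.92 lat y 0.06 lat slope 0.22 F.ax -0.36 [ 0.57  0.4  -0.1 ] [0.06  0.248 0.001] 18.15
shift [ 0.0246 -0.0047 -0.0361] turn [-0.01  0.05 -0.02] rows 8 per row [ 0.0031 -0.0006 -0.0045] [-0.    0.01 -0.  ]
```

>>> carry_out(
  motion="0.0031 -0.0006 -0.0045 0 0 0 92;0.0031 -0.0006 -0.0045 0 0 0 92;0.0031 -0.0006 -0.0045 0 0 0 92;0.0031 -0.0006 -0.0045 0 0 0 92;0.0031 -0.0006 -0.0045 0 0 0 92;0.0031 -0.0006 -0.0045 0 0 0 92;0.0031 -0.0006 -0.0045 0 0 0 92;0.0031 -0.0006 -0.0045 0 0 0 92;0 0 0 0 0 0 92;0 0 0 0 0 0 255;0 0 0 0 0 0 255;0 0 0 0 0 0 255;0 0 0 0 0 0 255;0 0 0 0 0 0 255;0 0 0 0 0 0 255;0 0 0 0 0 0 255",
)

```text
time_s: 19.48
ee_pos: [0.569, -0.3273, 0.0712]
eef_rot: [3.141, -0.614, -0.184]
force: [-0.9, 6.7, 4.6]
grip_width: 0.0371
grip_force: 25.0
```

>>> carry_out(
  motion="-0.0028 0.0005 0.0041 0 0 0 255;-0.0028 0.0005 0.0041 0 0 0 255;-0.0056 0.0011 0.0082 0 0 0 255;-0.0056 0.0011 0.0082 0 0 0 255;-0.0113 0.0021 0.0164 0 0 0 255;-0.0113 0.0021 0.0164 0 0 0 255;-0.0113 0.0021 0.0164 0 0 0 255;-0.0113 0.0021 0.0164 0 0 0 255;-0.0113 0.0021 0.0164 0 0 0 255;0 0 0 0 0 0 255",
)

```text
time_s: 20.32
ee_pos: [0.4946, -0.3147, 0.1812]
eef_rot: [3.137, -0.617, -0.184]
force: [0.6, 0.1, -1.2]
grip_width: 0.0377
grip_force: 25.0
```

```bash
python3 - <<'E'
from h import *
st("M"); o=ctrl.get_obs(); print(o["grip_width"],o["qpos"].round(2))
T=np.array([.39,.2975,0]); a=np.radians(-21.9); ty=np.array([-np.sin(a),np.cos(a),0]); print("slots",T+.04*ty,T-.04*ty)
go([.40,-.15,.30],down(-10.6)); go(list((T-.04*ty)[:2])+[.30],down(-21.9))
E
```

```text
M s 100.1 lat y -1.41 lat slope 2.84 F.ax -1.31 [ 0.61  0.11 -1.19] [0.115 0.426 0.015] 20.32
0.037660416527266906 [-0.78  0.15  1.89  0.56  0.65  0.6 ]
slots [0.40491951 0.33461345 0.        ] [0.37508049 0.26038655 0.        ]
shift [-0.0946  0.1647  0.1188] turn [ 6.73 34.73 -0.  ] rows 5 per row [-0.0189  0.0329  0.0238] [ 1.35  6.95 -0.  ]
shift [-0.1195  0.5751  0.1188] turn [ 10.13  33.95 -10.94] rows 15 per row [-0.008   0.0383  0.0079] [ 0.68  2.26 -0.73]
```

>>> carry_out(
  motion="-0.0093 0.0043 0.0136 0.84 4.34 0 255;-0.0093 0.0043 0.0136 0.84 4.34 0 255;-0.0093 0.0043 0.0136 0.84 4.34 0 255;-0.0093 0.0043 0.0136 0.84 4.34 0 255;-0.0093 0.0043 0.0136 0.84 4.34 0 255;-0.0093 0.0043 0.0136 0.84 4.34 0 255;-0.0093 0.0043 0.0136 0.84 4.34 0 255;-0.0093 0.0043 0.0136 0.84 4.34 0 255;0 0 0 0 0 0 255;0 0 0 0 0 0 255",
)

```text
time_s: 21.15
ee_pos: [0.4218, -0.2797, 0.2855]
eef_rot: [-3.139, 0.001, -0.185]
force: [0.0, 0.4, -2.3]
grip_width: 0.0375
grip_force: 25.0
```

```bash
python3 - <<'E'
from h import *
o=ctrl.get_obs();print(o["qpos"].round(2)); go([.405,.335,.295],down(20),18)
c=ctrl.camera("top"); print("beaker",ray(c,np.array([[286,300]])*.8,.05).round(3),"bottle",ray(c,np.array([[345,255]])*.8,.216).round(3))
E
```

```text
[-0.66  0.15  1.52  0.    1.48  1.1 ]
shift [-0.0168  0.6147  0.0095] turn [-0.17 -0.09 30.61] rows 18 per row [-0.0009  0.0342  0.0005] [-0.01 -0.    1.7 ]
beaker [[0.523 0.476 0.05 ]] bottle [[0.545 0.249 0.216]]
```

>>> carry_out(
  motion="-0.001 0.02 0.003 0 0 1.7 255;-0.001 0.0342 0.003 0 0 1.7 255;-0.001 0.0342 0.003 0 0 1.7 255;-0.001 0.0342 0 0 0 1.7 255;-0.001 0.0342 0 0 0 1.7 255;-0.001 0.0342 0 0 0 1.7 255;-0.001 0.0342 0 0 0 1.7 255;-0.001 0.0342 0 0 0 1.7 255;-0.001 0.0342 0 0 0 1.7 255;-0.001 0.0342 0 0 0 1.7 255;-0.001 0.0342 0 0 0 1.7 255;-0.001 0.0342 0 0 0 1.7 255;-0.001 0.0342 0 0 0 1.7 255;-0.001 0.0342 0 0 0 1.7 255;-0.001 0.0342 0 0 0 1.7 255;-0.001 0.0342 0 0 0 1.7 255;-0.001 0.0342 0 0 0 1.7 255;-0.001 0.0342 0 0 0 1.7 255;0 0.014 0 0 0 0 255;0 0 0 0 0 0 255",
)

```text
time_s: 22.87
ee_pos: [0.4026, 0.3378, 0.2933]
eef_rot: [-3.138, 0.005, 0.35]
force: [0.2, -0.5, -1.8]
grip_width: 0.0372
grip_force: 25.0
```

```bash
python3 - <<'E'
from h import *
o=ctrl.get_obs();print(o["qpos"].round(2),o["grip_width"]); go([.405,.335,.03],down(20),10)
c=ctrl.camera("wrist"); np.savez("wc5.npz",**{k:np.array(v) for k,v in c.items()})
cv2.imwrite("pics/w5.png",c["pixels"][:,:,::-1])
E
```

```text
[0.63 0.19 1.45 0.01 1.5  1.85] 0.03721350871397333
shift [ 0.0024 -0.0028 -0.2633] turn [-0.12 -0.33 -0.08] rows 10 per row [ 0.0002 -0.0003 -0.0263] [-0.01 -0.03 -0.01]
```

View pics/w5.png

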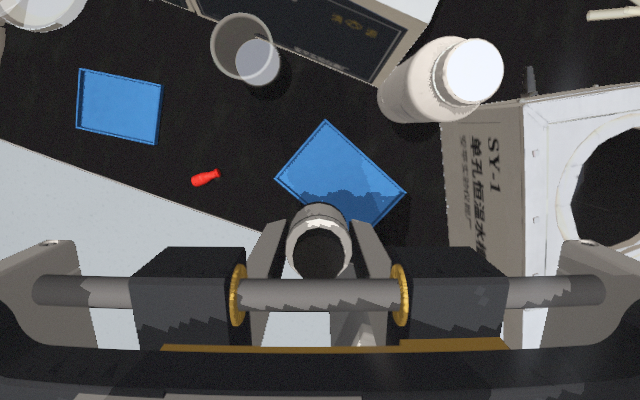

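The picture shows the large tray's corners at (325,120), (275,179) and (407,190), the small look-alike at (119,106), the beaker at (245,48) and the bottle at (470,70).

```bash
python3 - <<'E'
from h import *
c=dict(np.load("wc5.npz"))
A,L,Rr=ray(c,[[325,120],[275,179],[407,190]],.014)[:,:2]
print(A.round(4),L.round(4),Rr.round(4),np.linalg.norm(A-L),np.linalg.norm(A-Rr),"centre",(L+Rr)/2,"ydir deg",np.degrees(np.arctan2(*(A-Rr)[::-1])),"xdir",np.degrees(np.arctan2(*(A-L)[::-1])))
E
```

```text
[0.4729 0.3536] [0.3641 0.3952] [0.4178 0.1978] 0.11644475194515205 0.16527923184909718 centre [0.39096039 0.2964952 ] ydir deg 70.55364409955529 xdir -20.902311028972207
```

>>> carry_out(
  motion="0.001 -0.001 -0.015 0 0 0 255;0.001 -0.001 -0.03 0 0 0 255;0.001 -0.001 -0.035 0 0 0 255;0 -0.001 -0.035 0 0 0 255;0 0 -0.035 0 0 0 255;0 0 -0.035 0 0 0 255;0 0 -0.03 0 0 0 255;0 0 -0.025 0 0 0 255;0 0 -0.015 0 0 0 255;0 0 -0.007 0 0 0 255;0 0 0 0 0 0 255;0 0 0 0 0 0 255",
)

```text
time_s: 23.92
ee_pos: [0.4066, 0.3313, 0.0338]
eef_rot: [-3.138, 0.003, 0.347]
force: [-0.6, -0.4, -1.5]
grip_width: 0.0374
grip_force: 25.0
```

```bash
python3 - <<'E'
from h import *
go([.4054,.334,.0255],down(20),3); print(ctrl.get_obs()["force"])
E
```

```text
shift [-0.0012  0.0027 -0.0083] turn [-0.13 -0.22  0.1 ] rows 3 per row [-0.0004  0.0009 -0.0028] [-0.04 -0.07  0.03]
[-0.60620677 -0.40241923 -1.46229247]
```

>>> carry_out(
  motion="-0.0004 0.0009 -0.0028 0 0 0 255;-0.0004 0.0009 -0.0028 0 0 0 255;-0.0004 0.0009 -0.0028 0 0 0 255;0 0 -0.0007 0 0 0 255;0 0 -0.0007 0 0 0 255;0 0 0 0 0 0 255",
)

```text
time_s: 24.42
ee_pos: [0.4049, 0.3345, 0.0233]
eef_rot: [-3.139, 0.004, 0.348]
force: [-0.4, -0.5, -1.7]
grip_width: 0.0377
grip_force: 25.0
```

>>> carry_out(
  motion="0 0 -0.0007 0 0 0 255;0 0 -0.0007 0 0 0 255;0 0 0 0 0 0 255",
)

```text
time_s: 24.67
ee_pos: [0.4049, 0.3345, 0.0218]
eef_rot: [-3.139, 0.004, 0.348]
force: [-0.4, -0.0, -1.6]
grip_width: 0.0373
grip_force: 25.0
```

>>> carry_out(
  motion="0 0 -0.0007 0 0 0 255;0 0 0 0 0 0 255",
)

```text
time_s: 24.83
ee_pos: [0.405, 0.3346, 0.0215]
eef_rot: [-3.138, 0.004, 0.348]
force: [-1.0, -1.0, 2.3]
grip_width: 0.0376
grip_force: 25.0
```

>>> carry_out(
  motion="0 0 0 0 0 0 92;0 0 0 0 0 0 92;0 0 0 0 0 0 92;0 0 0 0 0 0 92;0 0 0 0 0 0 92;0 0 0.006 0 0 0 92;0 0 0.012 0 0 0 92;0 0 0.02 0 0 0 92;0 0 0.03 0 0 0 92;0 0 0.04 0 0 0 92;0 0 0.04 0 0 0 92;0 0 0.04 0 0 0 92;0 0 0.04 0 0 0 92;0 0 0.04 0 0 0 92;0 0 0 0 0 0 92",
)

```text
time_s: 26.08
ee_pos: [0.406, 0.3354, 0.2985]
eef_rot: [-3.135, -0.008, 0.348]
force: [-0.1, -0.0, -0.6]
grip_width: 0.0603
grip_force: 0.0
```

```bash
python3 - <<'E'
from h import *
c=ctrl.camera("wrist"); P=cloud(c); q=P[(np.hypot(P[...,0]-.405,P[...,1]-.334)<.03)&(P[...,2]>.045)&(P[...,2]<.065)]; print(len(q),np.median(q,0),q.std(0))
go([.45,-.245,.28],down(-10.6),18); print((CAP["L"]+.08*ax).round(4))
E
```

```text
299 [0.40206987 0.33275455 0.05460253] [0.0069684  0.00685129 0.00119138]
shift [ 0.0444 -0.58   -0.0143] turn [ -0.33   0.21 -30.56] rows 18 per row [ 0.0025 -0.0322 -0.0008] [-0.02  0.01 -1.7 ]
[ 0.5171 -0.2443  0.1631]
```

>>> carry_out(
  motion="0 -0.02 0 0 0 -1.7 92;0.0025 -0.0322 0 0 0 -1.7 92;0.0025 -0.0322 0 0 0 -1.7 92;0.0025 -0.0322 0 0 0 -1.7 92;0.0025 -0.0322 0 0 0 -1.7 92;0.0025 -0.0322 0 0 0 -1.7 92;0.0025 -0.0322 0 0 0 -1.7 92;0.0025 -0.0322 0 0 0 -1.7 92;0.0025 -0.0322 0 0 0 -1.7 92;0.0025 -0.0322 0 0 0 -1.7 92;0.0025 -0.0322 0 0 0 -1.7 92;0.0025 -0.0322 0 0 0 -1.7 92;0.0025 -0.0322 0 0 0 -1.7 92;0.0025 -0.0322 0 0 0 -1.7 92;0.0025 -0.0322 0 0 0 -1.7 92;0.0025 -0.0322 0 0 0 -1.7 92;0.0025 -0.0322 0 0 0 -1.7 92;0.0025 -0.0322 0 0 0 -1.7 92;0 -0.012 0 0 0 0 92;0 0 0 0 0 0 92",
)

```text
time_s: 27.8
ee_pos: [0.4467, -0.2466, 0.2882]
eef_rot: [-3.138, 0.006, -0.188]
force: [-0.6, 1.2, -0.3]
grip_width: 0.0603
grip_force: 0.0
```

```bash
python3 - <<'E'
from h import *
go(CAP["L"]+.07*ax,tilt(-15),12)
E
```

```text
shift [ 0.076   0.0012 -0.1333] turn [ -2.24 -35.28 -14.44] rows 12 per row [ 0.0063  0.0001 -0.0111] [-0.19 -2.94 -1.2 ]
```

>>> carry_out(
  motion="0.008 0 -0.003 -0.19 -2.94 -1.2 92;0.008 0 -0.003 -0.19 -2.94 -1.2 92;0.008 0 -0.003 -0.19 -2.94 -1.2 92;0.008 0 -0.003 -0.19 -2.94 -1.2 92;0.008 0 -0.003 -0.19 -2.94 -1.2 92;0.008 0 -0.003 -0.19 -2.94 -1.2 92;0.0046 0 -0.019 -0.19 -2.94 -1.2 92;0.0046 0 -0.019 -0.19 -2.94 -1.2 92;0.0046 0 -0.019 -0.19 -2.94 -1.2 92;0.0046 0 -0.019 -0.19 -2.94 -1.2 92;0.0046 0.0006 -0.019 -0.19 -2.94 -1.2 92;0.0046 0.0006 -0.019 -0.19 -2.94 -1.2 92;0 0 0 0 0 0 92;0 0 0 0 0 0 92",
)

```text
time_s: 28.97
ee_pos: [0.5226, -0.2422, 0.1569]
eef_rot: [-2.965, -0.587, -0.496]
force: [0.1, -0.4, 0.4]
grip_width: 0.06
grip_force: 0.0
```

```bash
python3 - <<'E'
from h import *
st("L"); go(CAP["L"]+.02*ax,tilt(-15),6)
E
```

```text
L s 72.05 lat y 3.05 lat slope 0.54 F.ax 0.24 [ 0.08 -0.4   0.4 ] [0.133 0.207 0.026] 28.97
shift [ 0.0283 -0.0084 -0.0429] turn [ 0.09 -0.09 -0.22] rows 6 per row [ 0.0047 -0.0014 -0.0072] [ 0.02 -0.01 -0.04]
```

>>> carry_out(
  motion="0.0047 -0.0014 -0.0072 0 0 0 92;0.0047 -0.0014 -0.0072 0 0 0 92;0.0047 -0.0014 -0.0072 0 0 0 92;0.0047 -0.0014 -0.0072 0 0 0 92;0.0047 -0.0014 -0.0072 0 0 0 92;0.0047 -0.0014 -0.0072 0 0 0 92;0 0 0 0 0 0 92;0 0 0 0 0 0 92",
)

```text
time_s: 29.63
ee_pos: [0.5512, -0.252, 0.1134]
eef_rot: [-2.965, -0.588, -0.498]
force: [0.4, 0.4, -0.5]
grip_width: 0.06
grip_force: 0.0
```

```bash
python3 - <<'E'
from h import *
st("L"); go(CAP["L"]-.035*ax,tilt(-15),9)
E
```

```text
L s 19.21 lat y -1.3 lat slope 0.05 F.ax -0.62 [ 0.45  0.41 -0.5 ] [ 0.079  0.223 -0.028] 29.63
shift [ 0.0308 -0.0044 -0.0444] turn [ 0.15  0.   -0.11] rows 9 per row [ 0.0034 -0.0005 -0.0049] [ 0.02  0.   -0.01]
```

>>> carry_out(
  motion="0.0034 -0.0002 -0.0049 0 0 0 92;0.0034 -0.0002 -0.0049 0 0 0 92;0.0034 -0.0006 -0.0049 0 0 0 92;0.0034 -0.0006 -0.0049 0 0 0 92;0.0034 -0.0006 -0.0049 0 0 0 92;0.0034 -0.0006 -0.0049 0 0 0 92;0.0034 -0.0006 -0.0049 0 0 0 92;0.0034 -0.0006 -0.0049 0 0 0 92;0.0034 -0.0006 -0.0049 0 0 0 92;0 0 0 0 0 0 92;0 0 0 0 0 0 255;0 0 0 0 0 0 255;0 0 0 0 0 0 255;0 0 0 0 0 0 255;0 0 0 0 0 0 255;0 0 0 0 0 0 255;0 0 0 0 0 0 255",
)

```text
time_s: 31.05
ee_pos: [0.5819, -0.2567, 0.0703]
eef_rot: [-2.965, -0.59, -0.498]
force: [-2.6, 2.5, 4.7]
grip_width: 0.0377
grip_force: 25.0
```

>>> carry_out(
  motion="-0.0028 0.0005 0.0041 0 0 0 255;-0.0028 0.0005 0.0041 0 0 0 255;-0.0056 0.0011 0.0082 0 0 0 255;-0.0056 0.0011 0.0082 0 0 0 255;-0.0113 0.0021 0.0164 0 0 0 255;-0.0113 0.0021 0.0164 0 0 0 255;-0.0113 0.0021 0.0164 0 0 0 255;-0.0113 0.0021 0.0164 0 0 0 255;-0.0113 0.0021 0.0164 0 0 0 255;0 0 0 0 0 0 255",
)

```text
time_s: 31.88
ee_pos: [0.5077, -0.2434, 0.1803]
eef_rot: [-2.966, -0.594, -0.498]
force: [0.9, 0.1, -1.1]
grip_width: 0.0373
grip_force: 25.0
```

```bash
python3 - <<'E'
from h import *
st("L"); print(ctrl.get_obs()["grip_width"]); go([.42,-.27,.29],down(-10.6),9)
E
```

```text
L s 99.47 lat y -0.87 lat slope 2.1 F.ax -1.46 [ 0.93  0.05 -1.15] [ 0.138  0.42  -0.018] 31.88
0.037344903659835824
shift [-0.0877 -0.0266  0.1097] turn [ 2.2  35.36 14.37] rows 9 per row [-0.0097 -0.003   0.0122] [0.24 3.93 1.6 ]
```

>>> carry_out(
  motion="-0.0097 -0.003 0.022 0.24 3.93 1.6 255;-0.0097 -0.003 0.02 0.24 3.93 1.6 255;-0.0097 -0.003 0.018 0.24 3.93 1.6 255;-0.0097 -0.003 0.014 0.24 3.93 1.6 255;-0.0097 -0.003 0.012 0.24 3.93 1.6 255;-0.0097 -0.003 0.01 0.24 3.93 1.6 255;-0.0097 -0.003 0.008 0.24 3.93 1.6 255;-0.0097 -0.003 0.006 0.24 3.93 1.6 255;-0.0097 -0.003 0 0.24 3.93 1.6 255;0 0 0 0 0 0 255;0 0 0 0 0 0 255",
)

```text
time_s: 32.8
ee_pos: [0.4217, -0.2699, 0.2857]
eef_rot: [-3.14, 0.003, -0.186]
force: [0.6, 0.4, -1.3]
grip_width: 0.0372
grip_force: 25.0
```

```bash
python3 - <<'E'
from h import *
go([.3766,.2597,.295],down(20),16); print(ctrl.get_obs()["grip_width"])
E
```

```text
shift [-0.0451  0.5296  0.0093] turn [-0.07 -0.21 30.64] rows 16 per row [-0.0028  0.0331  0.0006] [-0.   -0.01  1.92]
0.03720059002921157
```

>>> carry_out(
  motion="-0.001 0.02 0.003 0 0 1.92 255;-0.003 0.0331 0.003 0 0 1.92 255;-0.003 0.0331 0.003 0 0 1.92 255;-0.003 0.0331 0 0 0 1.92 255;-0.003 0.0331 0 0 0 1.92 255;-0.003 0.0331 0 0 0 1.92 255;-0.003 0.0331 0 0 0 1.92 255;-0.003 0.0331 0 0 0 1.92 255;-0.003 0.0331 0 0 0 1.92 255;-0.003 0.0331 0 0 0 1.92 255;-0.003 0.0331 0 0 0 1.92 255;-0.003 0.0331 0 0 0 1.92 255;-0.003 0.0331 0 0 0 1.92 255;-0.003 0.0331 0 0 0 1.92 255;-0.003 0.0331 0 0 0 1.92 255;-0.002 0.0331 0 0 0 1.92 255;0 0.0131 0 0 0 0 255;0 0 0 0 0 0 255;0 0 0 0 0 0 255",
)

```text
time_s: 34.38
ee_pos: [0.3759, 0.2599, 0.295]
eef_rot: [-3.14, 0.004, 0.352]
force: [-1.3, -0.6, -0.9]
grip_width: 0.0375
grip_force: 25.0
```

```bash
python3 - <<'E'
from h import *
go([.3766,.2597,.03],down(20),10)
E
```

```text
shift [ 7.00e-04 -2.00e-04 -2.65e-01] turn [-0.01 -0.26 -0.15] rows 10 per row [ 0.0001 -0.     -0.0265] [-0.   -0.03 -0.01]
```

>>> carry_out(
  motion="0 0 -0.015 0 0 0 255;0 0 -0.03 0 0 0 255;0 0 -0.035 0 0 0 255;0 0 -0.035 0 0 0 255;0 0 -0.035 0 0 0 255;0 0 -0.035 0 0 0 255;0 0 -0.03 0 0 0 255;0 0 -0.025 0 0 0 255;0 0 -0.015 0 0 0 255;0 0 -0.007 0 0 0 255;0 0 0 0 0 0 255;0 0 0 0 0 0 255",
)

```text
time_s: 35.38
ee_pos: [0.3767, 0.2593, 0.0343]
eef_rot: [-3.141, 0.004, 0.35]
force: [0.2, 0.5, -1.3]
grip_width: 0.0375
grip_force: 25.0
```

```bash
python3 - <<'E'
from h import *
go([.3766,.2597,.0235],down(20),4)
E
```

```text
shift [-0.0001  0.0004 -0.0108] turn [ 0.01 -0.21 -0.05] rows 4 per row [-0.      0.0001 -0.0027] [ 0.   -0.05 -0.01]
```

>>> carry_out(
  motion="0 0 -0.0027 0 0 0 255;0 0 -0.0027 0 0 0 255;0 0 -0.0025 0 0 0 255;0 0 -0.002 0 0 0 255;0 0 -0.0007 0 0 0 255;0 0 0 0 0 0 255",
)

```text
time_s: 35.88
ee_pos: [0.3761, 0.2596, 0.0228]
eef_rot: [-3.141, 0.005, 0.351]
force: [-0.6, 0.4, -1.1]
grip_width: 0.0378
grip_force: 25.0
```

>>> carry_out(
  motion="0 0 -0.0007 0 0 0 255;0 0 -0.0007 0 0 0 255;0 0 0 0 0 0 255",
)

```text
time_s: 36.13
ee_pos: [0.3762, 0.2596, 0.0215]
eef_rot: [-3.141, 0.005, 0.351]
force: [-0.3, -0.7, -1.4]
grip_width: 0.0373
grip_force: 25.0
```

>>> carry_out(
  motion="0 0 -0.0005 0 0 0 255;0 0 0 0 0 0 255",
)

```text
time_s: 36.3
ee_pos: [0.3762, 0.2596, 0.0211]
eef_rot: [-3.141, 0.005, 0.351]
force: [-0.3, -0.4, -1.2]
grip_width: 0.0378
grip_force: 25.0
```

>>> carry_out(
  motion="0 0 -0.0005 0 0 0 255;0 0 0 0 0 0 255;0 0 0 0 0 0 255",
)

```text
time_s: 36.55
ee_pos: [0.3763, 0.2597, 0.021]
eef_rot: [-3.141, 0.004, 0.351]
force: [-3.6, -1.0, 6.7]
grip_width: 0.0378
grip_force: 25.0
```

>>> carry_out(
  motion="0 0 -0.0004 0 0 0 255;0 0 0 0 0 0 255;0 0 0 0 0 0 255",
)

```text
time_s: 36.8
ee_pos: [0.3763, 0.2597, 0.021]
eef_rot: [-3.141, 0.004, 0.351]
force: [-6.1, -3.0, 14.0]
grip_width: 0.0376
grip_force: 25.0
```

>>> carry_out(
  motion="0 0 0.0006 0 0 0 92;0 0 0 0 0 0 92;0 0 0 0 0 0 92;0 0 0 0 0 0 92;0 0 0 0 0 0 92;0 0 0.006 0 0 0 92;0 0 0.012 0 0 0 92;0 0 0.02 0 0 0 92;0 0 0.03 0 0 0 92;0 0 0.04 0 0 0 92;0 0 0.04 0 0 0 92;0 0 0.04 0 0 0 92;0 0 0.04 0 0 0 92;0 0 0.04 0 0 0 92;0 0 0 0 0 0 92;0 0 0 0 0 0 92",
)

```text
time_s: 38.13
ee_pos: [0.3765, 0.2598, 0.2907]
eef_rot: [-3.14, 0.001, 0.351]
force: [-0.6, 0.5, -0.5]
grip_width: 0.06
grip_force: 0.0
```

```bash
python3 - <<'E'
from h import *
c=ctrl.camera("wrist"); c2=ctrl.camera("top")
P=cloud(c)
for x,y in((.405,.334),(.376,.26)):
    q=P[(np.hypot(P[...,0]-x,P[...,1]-y)<.03)&(P[...,2]>.045)&(P[...,2]<.065)]; print(len(q),np.median(q,0))
a=c["pixels"][:,:,::-1]; b=cv2.resize(c2["pixels"][100:300,180:500][:,:,::-1],(480,300))
cv2.imwrite("pics/fin.png",np.vstack([cv2.resize(a,(480,300)),b]))
E
```

```text
342 [0.40210886 0.33220153 0.0545972 ]
315 [0.37417277 0.25803197 0.05461097]
```

View pics/fin.png

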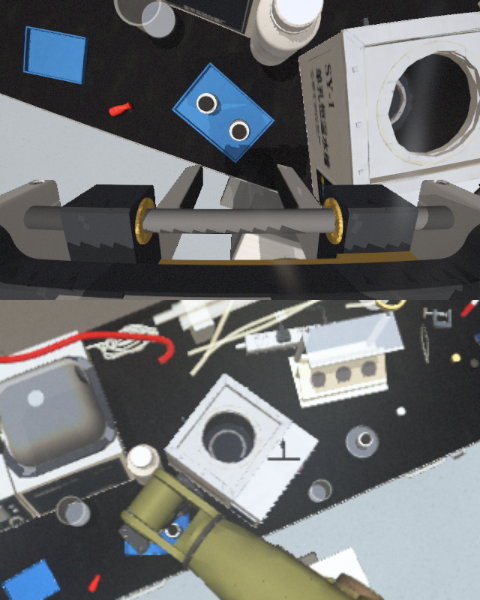

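Both sound feet stand in the tray, at (207,104) and (240,131) in the upper half. The worn foot stands in the dish at (363,440) in the lower half. The nests are empty and the bystanders have not moved.

```bash
python3 -c "
from station import ctrl
print(ctrl.hand_in())"
```

```text
the job is handed in; nothing more can be done
None
```

I pressed all three feet about 6 mm from left to right: the left and middle feet are sound and stand in the blue tray, and the right foot is worn and stands in the petri dish. The job was handed in at about 38 s, with the bottle, beaker and stopper untouched.

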